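Lock the filter cartridge into the swarf extractor

TASK

The swarf extractor on the key-cutting counter needs its filter: take the cartridge with the bar handle, feel with light pushes for the two slots of the extractor's bayonet collar, push it down against the spring and twist it clockwise (seen from above) a quarter turn to the stop, so that it springs up into its lock and stays there by itself, level, when you let go. The collar is thin plastic: never force the cartridge in it, about 20 N (2 kg) of push or side load is the most it takes. Leave everything else on the counter where it is.

Things in the scene. Friction and masses are not known exactly. Their poses are not given: they have to be found in the camera images.
- cartridge: Filter cartridge standing upright on the counter: white plastic cap, pleated paper body, about 160 g, 90 mm tall, with a straight bar handle. Origin: centre of its foot, z up. Body 52 mm across up to z = 30, a cone to the neck, 57.4 mm across, z 36 to 55; cap 84 mm across, z 55 to 62. A half turn about z gives the same part.
- handle (a point): On the cartridge's axis at the middle height of its bar handle (z = 76 mm); axes as the cartridge's. The bar runs along x: 62 mm long, 14 mm wide (y), from the cap's top (z = 62 mm) to z = 90 mm.
- lugs (a point): On the cartridge's axis, midway between its two bayonet lugs (z = 41.5 mm); axes as the cartridge's. The lugs stick out of the neck at +x and -x, under the ends of the bar: 9 mm wide (y), reaching 38 mm from the axis, 6 mm tall (z 38.5 to 44.5 mm).
- extractor: Swarf extractor, fixed on the counter: grey and white case, deck 150 mm up. Origin: on the counter under the socket's axis, z up. The case reaches from x = -85 to +215 mm, y = -110 to +110 mm. A black motor dome, 190 mm high, stands behind the socket from x = 69 mm on.
- socket (a point): Socket centre, level with the top of its grey collar, 156 mm up; axes as the extractor's. Bore 62 mm. Two facing slots, 13 mm wide at the bore, to 40 mm from the axis, take the lugs from above. The collar is clamped in elongated holes: its slots lie up to 0.45 rad either way from the extractor's x axis (not measured: find it by feel or eye). 'Gap' below: cap underside over collar top.
- seal (a point): Sprung seal disc in the socket, top centre when free, 42 mm below the collar's top; axes as the extractor's. Lugs off the slots by more than about 0.06 rad rest on the collar at gap 16.5 mm; in the slots they go down, the foot meets the disc at gap 13 mm; its push: 3.6 N there, 8 N at gap 0, where the cap lies on the collar. Let go in the slots, it rises to gap 13 mm.
- track (a point): On the socket's axis, 8 mm below the collar's top: the ceiling of the two tracks that run from the slots clockwise (from above) under the collar. The lugs pass only at a gap under 2.5 mm. A hard stop ends the track at 1.62 rad from the slot. Let go in the track, the cartridge stays at gap 2.5 mm, not locked. Friction of collar and disc is low (0.25).
- locked (a point): Where the cartridge's foot centre stands when locked, 107.5 mm above the counter; axes as the extractor's. At 1.57 rad from the slots (0.05 rad either way) the ceiling has a notch, 4 mm deep, into which the spring lifts the lugs: the gap is then 6.5 mm and the cartridge can turn no more.
- prefilter: Another filter, not to be used: white, 80 mm across, 59 mm tall, round knob on top, no lugs. Origin: centre of its underside. Its place and the cartridge's may be swapped.
- clamp: Dark steel key clamp with a red wing knob, 75 x 75 x 40 mm, bystander. Origin: underside.
- padlock: Brass padlock lying flat, 42 x 85 x 22 mm, bystander. Origin: underside of the lock body.
- euro_cylinder: Brass profile lock cylinder, 62 mm long, 33 mm tall, bystander. Origin: underside.
- screwdriver: Screwdriver lying flat, 190 mm, bystander. Origin: middle, underside.
- brush: Chip brush lying flat, 190 mm, bystander. Origin: middle, underside.
- key_bin: Blue plastic bin with key blanks, 150 x 100 x 70 mm, bystander. Origin: centre of the underside.
Mind the look-alikes: they are no part of the job. Leave any purple or yellow look-alike of the cartridge alone.

How it is judged (in metres and radians):
On the way:
1. the cartridge is pushed down in the socket against its spring, far enough for the lugs to pass under the track (cap within 4 mm of the collar) (z of cartridge in the frame of socket below -0.051 m and horizontal distance between cartridge and socket below 0.005 m).
At the end, for the whole second after the job is handed in: The cartridge stands still and upright (within 0.06 rad) in the socket, its axis within 4 mm of the socket's, its bar a quarter turn from the slots (within 0.55 rad of the extractor's y axis), sprung up into the lock: cap underside 4.5 to 8.5 mm above the collar (z of cartridge in the frame of socket between -0.0505 and -0.0465 m and horizontal distance between cartridge and socket below 0.004 m and angle between the x axis of cartridge and the y axis of extractor, either way round below 0.55 rad and angle between cartridge's own z axis and vertical below 0.06 rad and linear speed of cartridge below 0.01 m/s); the robot touches nothing.
It fails at once if the cartridge is forced in the extractor: more than 40 N between them (contact force between cartridge and extractor above 40 N).
It fails at once if a bystander is moved by more than 20 mm (distance of any of prefilter, clamp, padlock, euro_cylinder, screwdriver, brush, key_bin from where it was at the start of the episode above 0.02 m).
It also fails if it takes over 72 s, if anything falls off the work surface, if the arm or the gripper's body presses on something with over 40 N, if the wrist force passes 120 N, or if a joint passes its speed limit or range.

ROBOT

A 6-joint arm with a two-finger parallel gripper is mounted at the origin on the work surface. World frame = base frame: x ahead of the robot, y to its left, z up, the work surface at z = 0. Lengths are in mm, angles in rad, forces in N, time in s.
With the tool pointing down it reaches from about 350 to 950 mm from the base axis. Payload 17.4 kg.
Tool frame: the origin (TCP) lies at the very end of the fingers, on their centre line; the grasp point (between the pads) lies 19 mm behind it (ctrl.hold_point_z is the distance from the TCP to the grasp point, in mm); z points along the fingers, y is the line along which they close (so a half turn about z gives the same grasp; the last joint's range is limited). The gripper opens to 93 mm and grips with 3 to 60 N. Pads are 15 mm wide; open, the fingers measure 128 mm over their backs; the gripper's body (75 mm by 188 mm) begins 65 mm behind the grasp point.
Start: joints at [1.27, 0.116, 1.442, -0, 1.584, -0.038], TCP at [175.363, 651.828, 196.446] pointing down, gripper open.
Joint ranges: [-2.83, 2.83], [-0.83, 2.19], [0.07, 2.5], [-1.14, 4.28], [0.01, 3], [-2.97, 2.97]. Speed limits (rad/s): [1.89, 1.89, 2.22, 3.14, 3.14, 3.14].

INTERFACE

Orientations are given as a unit quaternion [w, x, y, z].
In Python, from workcell import ctrl gives the robot as it stands.
- The arm moves only by the tool play_rows, never from a script. Its argument "increments" is a list that holds one entry, the list of rows, each a list of 5 numbers: the shift along the world's x, y, z in cm, then the turn about the world's z in degrees, then the opening, from 0 (shut) to 1 (fully open). In form: [[[tx, ty, tz, turn, gripper], ...]]. A call has 1 to 20 rows; each row shifts and turns the commanded pose from where the row before left it; what a row does not reach is not made up. A row lasts 1/10 s, in which the tool goes at most 50 mm and 8.59 degrees, less where a joint would pass 70% of its speed; a pose out of reach is approached as far as the arm can. A call with a gripper value outside its range is refused whole. The fingers move at their own pace and stop on an object; the grip force is fixed at half the most. Time passes only in rows, so rows that do not move let the fingers close. It gives the time, the measured TCP pose, the force, the opening and the grip force at its end, in the units of the state.
- ctrl.get_state(): the state, without advancing time (a new reading comes with each control period).
- ctrl.grab_frame(name): name is "scene" or "top"; returns a dict with "image" (384x512x3 uint8, red, green, blue), "depth" (384x512 float32, mm along the optical axis (not along the pixel's ray), 0 where there is no reading), "K" (3x3 intrinsics, pixels), "dist_coeffs" ([k1, k2, p1, p2, k3] as OpenCV has them; the pictures are not rectified), "R" (3x3) and "t" (3): a world point X has camera coordinates R X + t. Camera axes: x right, y down, z forward; pixel columns grow to the right and rows downward; lengths in mm; the calibration is good to about 2 mm. A picture is of the moment at which its call begins.
- ctrl.job_done(): hands the job in; it is judged then, once.
The state is a dict: "t": time; "qpos": joint angles; "qd": joint speeds; "joint_efforts": joint torques, N m; "tcp_pos": TCP position; "ee_rot": TCP orientation; "wrist_force": force on the tool from outside, world axes, zero at the start; "moment": the same for the moment, N m; "grip_width": opening from 0.0 (shut) to 1.0 (fully open); "grasp_force": force on a finger pad.
Only numpy, scipy, OpenCV 4.12 (cv2) and the standard library are available. Lean on these libraries where they do the work, as an engineer would, in place of code of your own. Each camera call takes 0.05 s, during which the arm holds its last target. There are 200 camera calls.

## Working session

There is one attempt and no reset: what is moved stays moved. The work goes in short steps, Python scripts to look and compute and a tool call to move; the robot and the scene stay as the last step left them, time stands still between calls to the robot, and variables do not carry over. Pictures are saved under pics/ and viewed, at most 10 in all, crops included, and the job is handed in when it is done.

Besides the shell and the picture viewer there is one more tool, called after "Call:" as name(argument=value, ...) on one line, values as JSON. play_rows: Moves the arm, as the interface text tells. Its arguments: {"type":"object","properties":{"increments":{"type":"array","items":{"type":"array","items":{"type":"array","items":{"type":"number"}}}}},"required":["increments"]}

```bash
mkdir -p pics
cat > h.py <<'E'
import numpy as np, cv2, sys
from workcell import ctrl
def grab(n):
    f=ctrl.grab_frame(n); return f
def world(f):
    d=f["depth"]; h,w=d.shape
    v,u=np.mgrid[0:h,0:w]
    p=cv2.undistortPoints(np.stack([u,v],-1).reshape(-1,1,2).astype(np.float64),np.array(f["K"]),np.array(f["dist_coeffs"])).reshape(h,w,2)
    c=np.dstack([p[...,0]*d,p[...,1]*d,d]).reshape(-1,3)
    X=(c-np.array(f["t"]))@np.array(f["R"])
    X=X.reshape(h,w,3); X[d==0]=np.nan
    return X
E
python3 - <<'E'
from h import *
ims=[]
for n in("scene","top"):
    f=grab(n); np.savez(f"{n}0.npz",X=world(f),im=f["image"],d=f["depth"],K=f["K"],D=f["dist_coeffs"],R=f["R"],t=f["t"])
    cv2.imwrite(f"pics/{n}0.png",f["image"][...,::-1]); print(n,np.round(-np.array(f["R"]).T@f["t"]))
s=ctrl.get_state(); print(s)
E
```

```text
scene [1308.  960. 1027.]
top [ 287.   19. 1369.]
{'t': 0.1, 'qpos': array([ 1.27020567e+00,  1.16441241e-01,  1.44216076e+00, -2.11634499e-05,
        1.58402583e+00, -3.78227960e-02]), 'qd': array([ 0.00181726, -0.0008775 , -0.00285571,  0.00095438, -0.0021273 ,
       -0.00092663]), 'joint_efforts': array([ 2.72718507e-04, -7.22894955e+01, -6.23863578e+01,  7.79013941e-02,
        2.27866910e-02, -9.42810016e-05]), 'tcp_pos': array([175.30489355, 651.63057191, 195.80026252]), 'ee_rot': array([-7.67321226e-05,  1.31006385e-01,  9.91381389e-01, -5.11976972e-04]), 'wrist_force': array([0.08155658, 0.76485187, 0.09782503]), 'moment': array([-0.00793644, -0.00300485, -0.00491262]), 'grasp_force': 0.0, 'grip_width': 0.9976340502853788}
```

View pics/scene0.png

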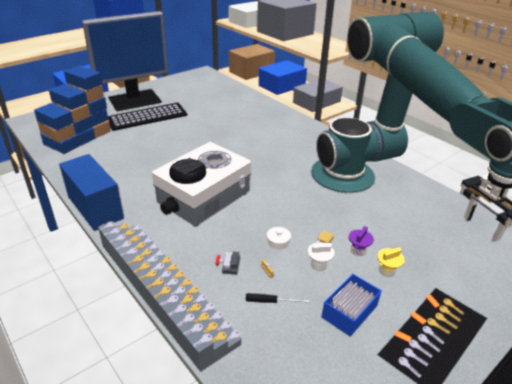

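View pics/top0.png

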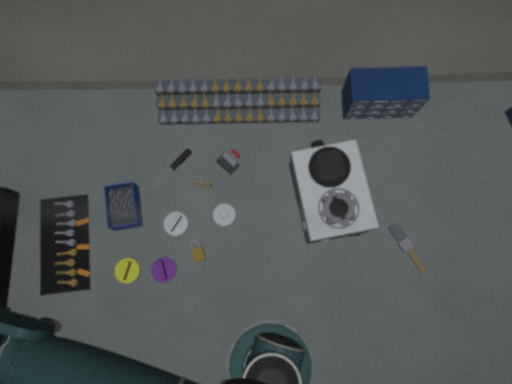

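The white bar-handled cartridge is at top (176,223) and scene (320,252). The prefilter with the round knob is at top (224,214). The socket is at top (340,208), with the dome at (329,166). Next I'll measure them from the depth data and enlarge the crops.

Run:
```python
from h import *
T=np.load("top0.npz"); S=np.load("scene0.npz")
def near(Z,c,r,zl,zh):
    X=Z["X"]; v,u=np.mgrid[0:384,0:512]; m=(np.hypot(u-c[0],v-c[1])<r)&(X[...,2]>zl)&(X[...,2]<zh); return X[m]
for nm,Z,c in(("top",T,(176,223)),("scene",S,(320,252))):
    P=near(Z,c,22,50,70); B=near(Z,c,22,76,110)
    print(nm,"cap",P.mean(0).round(1),len(P),cv2.minEnclosingCircle(P[:,:2].astype(np.float32)), np.median(P[:,2]))
    print(" bar",B.mean(0).round(1),len(B),cv2.minAreaRect(B[:,:2].astype(np.float32)),np.percentile(B[:,2],[10,50,90]))
    w,V=np.linalg.eigh(np.cov(B[:,:2].T));print(" dir",np.degrees(np.arctan2(V[1,1],V[0,1])))
# extractor deck
X=T["X"]; P=near(T,(335,190),75,140,162); print("deck",cv2.minAreaRect(P[:,:2].astype(np.float32)),np.median(P[:,2]))
P=near(S,(205,180),60,140,162); print("deckS",cv2.minAreaRect(P[:,:2].astype(np.float32)),np.median(P[:,2]))
for c in((340,208),(329,166)): print(c,X[c[1],c[0]])
a=cv2.resize(T["im"][130:250,280:400],(600,600),interpolation=cv2.INTER_CUBIC)
cv2.imwrite("pics/c1.png",np.clip(a[...,::-1]*1.3,0,255))
```

```text
top cap [474.8 314.8  60.7] 364 ((475.4742126464844, 316.19500732421875), 42.00041580200195) 60.63623680089998
 bar [474.7 315.8  87.6] 86 ((475.21868896484375, 316.11883544921875), (13.984684944152832, 60.9564323425293), 56.38648986816406) [82.85520639 87.57160338 92.18653146]
 dir 147.59408351943273
scene cap [488.5 325.9  62.1] 265 ((477.79736328125, 315.88641357421875), 43.90732955932617) 61.948985319071724
 bar [480.2 318.3  85.6] 103 ((479.451171875, 316.7735900878906), (18.12914276123047, 62.7850456237793), 59.32944869995117) [78.0525857  86.54527581 91.21705121]
 dir 149.08727422977034
deck ((570.072021484375, -214.07369995117188), (303.9894714355469, 222.4707489013672), 10.557065963745117) 149.41712662815854
deckS ((570.0384521484375, -213.9662322998047), (309.717529296875, 230.1571044921875), 10.404257774353027) 148.23055575931974
(340, 208) [ 511.55980956 -239.90782606  111.91439108]
(329, 166) [ 633.55870592 -196.45769259  190.49821103][ WARN:0@0.215] global loadsave.cpp:1063 imwrite_ Unsupported depth image for selected encoder is fallbacked to CV_8U.
```

View pics/c1.png

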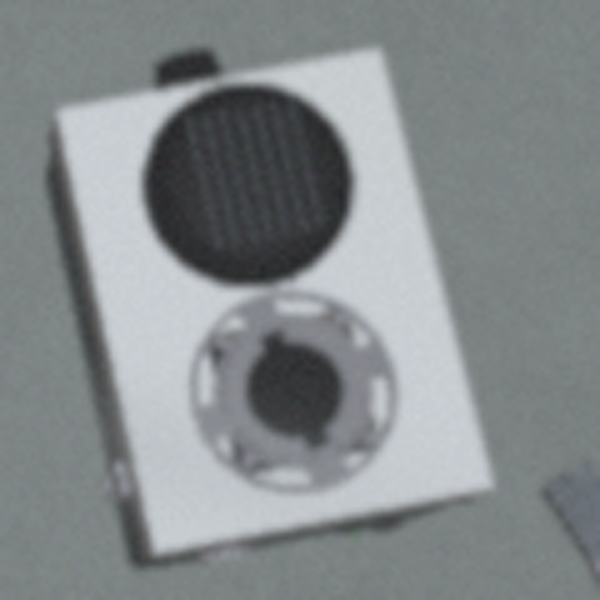

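The crop shows the collar centred near (294,392), with slots at about (272,340) and (318,438). I'll rectify both views onto the collar plane and fit the centre and slot angle.

```bash
cat >> h.py <<'E'
def rectify(f,c,half,z,s):
    n=int(2*half*s); i=np.arange(n)
    # rows: +x up ; cols: +y left
    xx,yy=np.meshgrid(c[0]+half-i/s,c[1]+half-i/s,indexing="ij")
    P=np.stack([xx,yy,np.full_like(xx,z)],-1).reshape(-1,3)
    r,_=cv2.Rodrigues(np.array(f["R"])); p,_=cv2.projectPoints(P,r,np.array(f["t"]),np.array(f["K"]),np.array(f["D"] if "D" in f else f["dist_coeffs"]))
    p=p.reshape(n,n,2).astype(np.float32)
    return cv2.remap(f["im"] if "D" in f else f["image"],p[...,0],p[...,1],cv2.INTER_CUBIC)
E
python3 - <<'E'
from h import *
from scipy.optimize import minimize
c0=(506,-226); out=[]
for n in("top","scene"):
    Z=np.load(n+"0.npz"); im=rectify(Z,c0,60,156,4); out.append(im)
    g=cv2.GaussianBlur(cv2.cvtColor(im,cv2.COLOR_RGB2GRAY).astype(float),(0,0),3)
    i=np.arange(480); xx,yy=np.meshgrid(c0[0]+60-i/4,c0[1]+60-i/4,indexing="ij")
    def cost(p):  # bore + slots dark template vs annulus
        dx,dy=xx-p[0],yy-p[1]; r=np.hypot(dx,dy); a,b=np.cos(p[2])*dx+np.sin(p[2])*dy,-np.sin(p[2])*dx+np.cos(p[2])*dy
        slot=(abs(b)<6.5)&(abs(a)<40)
        ins=slot&(r>31); ann=(~slot)&(r>32)&(r<40); bore=r<30
        return g[ins].mean()-g[ann].mean()*1.0+0.5*(g[bore].mean()-g[ann].mean())
    best=None
    for a in np.arange(-.3,.66,.05):
        R=minimize(cost,[*c0,a],method="Nelder-Mead",options=dict(initial_simplex=[[*c0,a],[c0[0]+5,c0[1],a],[c0[0],c0[1]+5,a],[*c0,a+.08]]))
        if best is None or R.fun<best.fun: best=R
    print(n,best.x,best.fun,np.degrees(best.x[2]))
cv2.imwrite("pics/c2.png",cv2.resize(np.hstack(out),(800,400))[...,::-1])
E
```

```text
top [ 5.05260412e+02 -2.26125846e+02  3.59837900e-01] -63.23968407169865 20.617192952353815
scene [ 5.37779150e+02 -2.46188013e+02 -2.22389860e-01] -92.21804861238705 -12.742000357863454
```

View pics/c2.png

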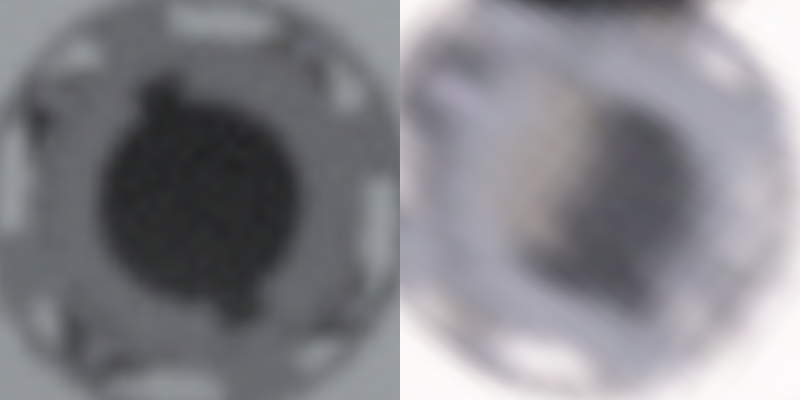

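Top gives a socket centre of about (505.3, -226.1) and a slot direction of about 20.3°, with the extractor axis at 10.5°. The scene view is too oblique to fit, but it is consistent. The cartridge is at (475.2, 316) with its bar at 147°, so I'll move above it.

Call:
play_rows(increments=[[[2.5, -2.8, 0, -1.5, 0.45], [2.5, -2.8, 0, -1.5, 0.45], [2.5, -2.8, 0, -1.5, 0.45], [2.5, -2.8, 0, -1.5, 0.45], [2.5, -2.8, 0, -1.5, 0.45], [2.5, -2.8, 0, -1.5, 0.45], [2.5, -2.8, 0, -1.5, 0.45], [2.5, -2.8, 0, -1.5, 0.45], [2.5, -2.8, 0, -1.5, 0.45], [2.5, -2.8, 0, -1.5, 0.45], [2.5, -2.8, 0, -1.5, 0.45], [2.5, -2.8, 0, -1.5, 0.45], [0, 0, 0, 0, 0.45], [0, 0, 0, 0, 0.45], [0, 0, 0, 0, 0.45]]])

```text
t: 1.6
tcp_pos: [474.9, 316.4, 196.3]
ee_rot: [-0.0, 0.284, 0.959, -0.0]
wrist_force: [0.4, 0.2, -0.1]
grip_width: 0.45
grasp_force: 0.0
```

Call:
play_rows(increments=[[[0, 0, -2, 0, 0.45], [0, 0, -2, 0, 0.45], [0, 0, -2, 0, 0.45], [0, 0, -2, 0, 0.45], [0, 0, -2, 0, 0.45], [0, 0, -1.5, 0, 0.45], [0, 0, -1, 0, 0.45], [0, 0, -0.4, 0, 0.45], [0, 0, 0, 0, 0.45], [0, 0, 0, 0, 0.45], [0, 0, 0, 0, 0.45]]])

```text
t: 2.7
tcp_pos: [475.7, 316.0, 68.3]
ee_rot: [0.0, 0.285, 0.959, 0.0]
wrist_force: [-0.7, 0.7, -0.1]
grip_width: 0.453
grasp_force: 0.0
```

Call:
play_rows(increments=[[[0, 0, 0, 0, 0], [0, 0, 0, 0, 0], [0, 0, 0, 0, 0], [0, 0, 0, 0, 0], [0, 0, 0, 0, 0], [0, 0, 0, 0, 0], [0, 0, 0, 0, 0], [0, 0, 0, 0, 0]]])

```text
t: 3.5
tcp_pos: [476.3, 316.7, 69.1]
ee_rot: [0.001, 0.284, 0.959, 0.001]
wrist_force: [2.3, 2.6, 9.9]
grip_width: 0.005
grasp_force: 5.0
```

The gripper shut to 0.005, but a 14 mm bar should stop it at 0.15, so I'll look.

Run:
```python
from h import *
f=grab("scene"); g=grab("top")
a=cv2.resize(f["image"][190:290,260:420],(560,350),interpolation=cv2.INTER_CUBIC)
b=cv2.resize(g["image"][180:280,120:240],(420,350),interpolation=cv2.INTER_CUBIC)
cv2.imwrite("pics/d1.png",cv2.resize(np.hstack([a,b]),(800,286))[...,::-1]); print(ctrl.get_state())
```

```text
{'t': 3.6, 'qpos': array([ 5.41911188e-01, -4.66105160e-02,  1.81766089e+00,  4.36153592e-04,
        1.36716334e+00, -4.52160105e-01]), 'qd': array([-0.0001198 ,  0.00092933,  0.00138316, -0.00125655, -0.00017529,
       -0.00127441]), 'joint_efforts': array([-1.02773219e+00, -4.95137465e+01, -5.20676100e+01, -5.15133440e-01,
        8.22381712e-01,  5.53789592e-03]), 'tcp_pos': array([476.29971501, 316.67330604,  69.08327991]), 'ee_rot': array([0.00098215, 0.28442426, 0.958697  , 0.00139117]), 'wrist_force': array([ 1.88488651,  3.01182877, 10.38150273]), 'moment': array([ 0.58981397, -0.17930418,  0.04781262]), 'grasp_force': 4.958797217113897, 'grip_width': 0.0027594814321955236}
```

View pics/d1.png

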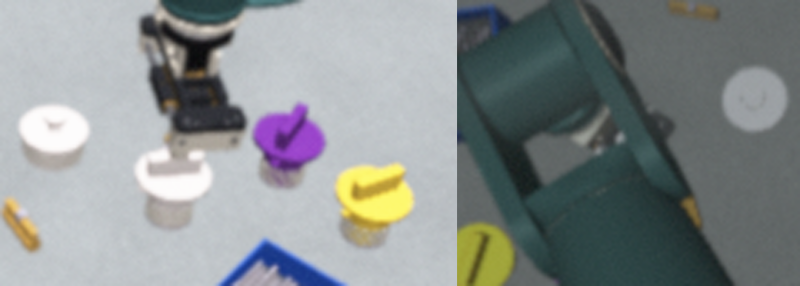

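The bar seems to stand just in front of the fingers. I'll measure the cartridge and fingertips from the scene depth.

Run:
```python
from h import *
f=grab("scene"); X=world(f); im=f["image"].astype(int)
v,u=np.mgrid[0:384,0:512]
m=(abs(u-318)<32)&(abs(v-245)<35)&(X[...,2]>12)
b=im.min(-1)
for zl in range(20,150,8):
    s=m&(X[...,2]>zl)&(X[...,2]<=zl+8); w=s&(b>150); k=s&(b<90)
    print(zl,w.sum(),X[w].mean(0).round(0) if w.any() else "",np.ptp(X[w],0).round(0) if w.any() else "","dark",k.sum(),X[k].mean(0).round(0) if k.any() else "")
a=cv2.resize(f["image"][205:275,280:360],(800,600),interpolation=cv2.INTER_CUBIC,dst=None)
cv2.imwrite("pics/d2.png",a[...,::-1])
```

```text
20 31 [494. 319.  24.] [ 44. 155.   8.] dark 0 
28 61 [490. 247.  32.] [ 46. 190.   8.] dark 0 
36 34 [496. 304.  40.] [ 35. 168.   8.] dark 0 
44 4 [491. 338.  46.] [9. 8. 2.] dark 0 
52 27 [492. 297.  58.] [172.  73.   6.] dark 1 [497. 453.  60.]
60 207 [487. 328.  64.] [179.  76.   8.] dark 4 [464. 422.  65.]
68 46 [483. 319.  71.] [61. 58.  8.] dark 2 [507. 454.  68.]
76 35 [481. 315.  80.] [53. 41.  8.] dark 0 
84 49 [482. 313.  88.] [56. 39.  8.] dark 0 
92 6 [477. 316.  95.] [33. 25.  7.] dark 0 
100 6 [483. 319. 103.] [ 8. 27.  6.] dark 0 
108 2 [484. 330. 109.] [4. 4. 1.] dark 0 
116 0   dark 0 
124 0   dark 0 
132 0   dark 0 
140 0   dark 0 
148 0   dark 0
```

View pics/d2.png

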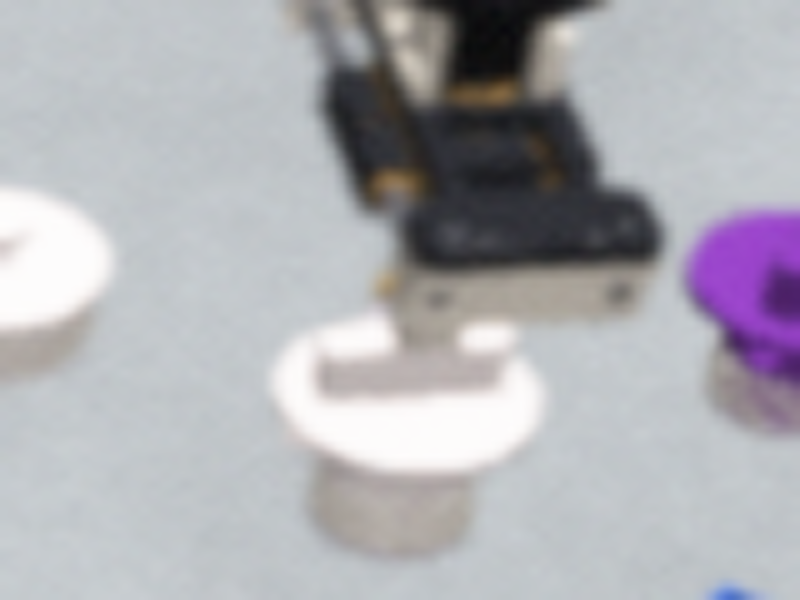

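The closed fingertips seem to rest on top of the bar. I'll raise 50 mm and measure where the tips really are, closed and then open.

Call:
play_rows(increments=[[[0, 0, 1.5, 0, 0], [0, 0, 2, 0, 0], [0, 0, 1.5, 0, 0], [0, 0, 0, 0, 0], [0, 0, 0, 0, 0]]])

```text
t: 4.15
tcp_pos: [475.3, 315.8, 117.4]
ee_rot: [0.0, 0.285, 0.959, 0.0]
wrist_force: [0.2, -0.2, -0.2]
grip_width: 0.005
grasp_force: 0.0
```

```bash
cat > look.py <<'E'
from h import *
f=grab("scene"); s=ctrl.get_state(); t=s["tcp_pos"]; print(t.round(1),s["wrist_force"].round(1),s["grip_width"],ctrl.hold_point_z)
X=world(f); d=np.hypot(X[...,0]-t[0],X[...,1]-t[1])
for z in range(40,200,6):
    m=(d<70)&(X[...,2]>z)&(X[...,2]<=z+6)
    if m.any(): print(z,m.sum(),X[m].mean(0).round(0),np.ptp(X[m],0).round(0),f["image"][m].mean(0).round(0))
r,_=cv2.Rodrigues(np.array(f["R"])); p,_=cv2.projectPoints(t.reshape(1,3),r,np.array(f["t"]),np.array(f["K"]),np.array(f["dist_coeffs"])); print("tcp px",p.ravel())
a=f["image"][190:280,270:390].copy(); a=cv2.resize(a,(800,600),interpolation=cv2.INTER_CUBIC)
q=p.ravel(); cv2.circle(a,(int((q[0]-270)*800/120),int((q[1]-190)*600/90)),5,(255,0,0),-1)
cv2.imwrite(sys.argv[1],a[...,::-1])
E
python3 look.py pics/d3.png
```

```text
[475.1 315.6 116.7] [-0.1  0.2  0.6] 0.0052488344950863295 18.8
40 9 [504. 320.  42.] [16. 45.  5.] [185. 178. 178.]
46 2 [504. 323.  49.] [15. 46.  5.] [206. 199. 199.]
52 16 [494. 326.  56.] [66. 76.  5.] [225. 220. 220.]
58 193 [488. 327.  61.] [81. 82.  6.] [247. 244. 244.]
64 55 [489. 321.  66.] [68. 66.  6.] [225. 220. 219.]
70 28 [480. 322.  73.] [53. 35.  5.] [183. 175. 174.]
76 27 [486. 317.  79.] [48. 39.  6.] [194. 186. 185.]
82 44 [482. 316.  86.] [60. 38.  6.] [233. 228. 227.]
88 33 [476. 321.  90.] [46. 34.  6.] [248. 245. 244.]
130 1 [481. 305. 136.] [0. 0. 0.] [173. 173. 172.]
136 2 [481. 313. 139.] [ 5. 14.  5.] [192. 176. 142.]
142 10 [486. 319. 146.] [15. 26.  6.] [189. 171. 137.]
148 7 [486. 321. 150.] [13. 26.  4.] [171. 159. 139.]
154 12 [487. 320. 157.] [17. 34.  6.] [160. 155. 147.]
160 4 [486. 317. 161.] [11. 31.  4.] [157. 154. 147.]
166 3 [485. 308. 168.] [4. 4. 5.] [140. 137. 132.]
172 3 [482. 304. 176.] [3. 3. 5.] [141. 142. 140.]
tcp px [323.05799722 237.52854027]
```

View pics/d3.png

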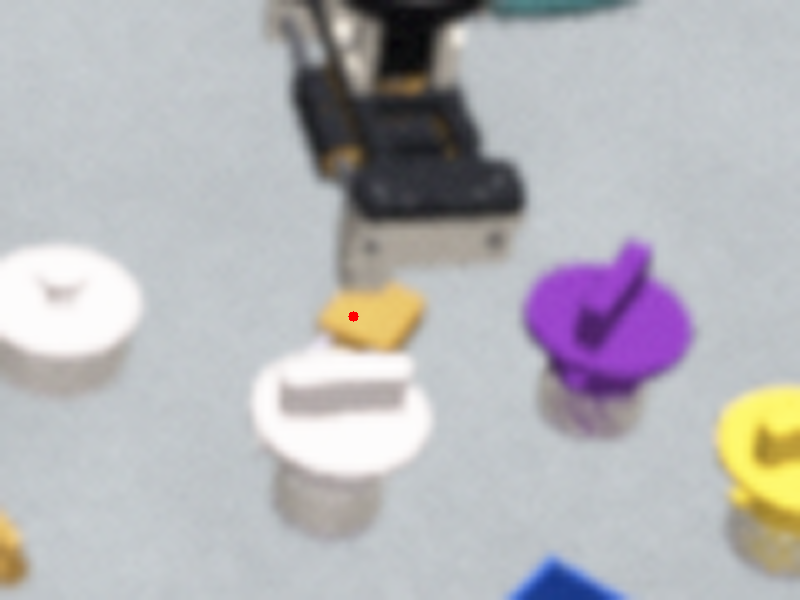

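With the fingers closed, the tips are really about 20 mm above the reported TCP: the dot at (353,316) lies below the fingertip at (363,283). They closed onto the top of the bar, and the cartridge is undisturbed. I'll open and go lower in steps, watching the force.

Call:
play_rows(increments=[[[0, 0, 0, 0, 0.45], [0, 0, 0, 0, 0.45], [0, 0, 0, 0, 0.45], [0, 0, 0, 0, 0.45], [0, 0, 0, 0, 0.45], [0, 0, 0, 0, 0.45], [0, 0, -1.5, 0, 0.45], [0, 0, -1.5, 0, 0.45], [0, 0, -1.5, 0, 0.45], [0, 0, -0.8, 0, 0.45], [0, 0, 0, 0, 0.45], [0, 0, 0, 0, 0.45], [0, 0, 0, 0, 0.45]]])

```text
t: 5.5
tcp_pos: [475.7, 316.0, 65.1]
ee_rot: [0.0, 0.284, 0.959, 0.0]
wrist_force: [-1.2, -0.2, 0.0]
grip_width: 0.448
grasp_force: 0.0
```

Call:
play_rows(increments=[[[0, 0, -0.5, 0, 0.45], [0, 0, -0.3, 0, 0.45], [0, 0, 0, 0, 0.45], [0, 0, 0, 0, 0.45]]])

```text
t: 5.9
tcp_pos: [475.3, 315.8, 56.4]
ee_rot: [-0.0, 0.285, 0.959, -0.0]
wrist_force: [-0.2, 0.5, 0.2]
grip_width: 0.448
grasp_force: 0.0
```

Call:
play_rows(increments=[[[0, 0, -0.4, 0, 0.45], [0, 0, -0.4, 0, 0.45], [0, 0, 0, 0, 0.45], [0, 0, 0, 0, 0.45], [0, 0, 0, 0, 0], [0, 0, 0, 0, 0], [0, 0, 0, 0, 0], [0, 0, 0, 0, 0], [0, 0, 0, 0, 0], [0, 0, 0, 0, 0]]])

```text
t: 6.9
tcp_pos: [475.4, 315.9, 48.5]
ee_rot: [-0.0, 0.285, 0.959, 0.0]
wrist_force: [-1.2, 0.2, -0.4]
grip_width: 0.148
grasp_force: 30.0
```

Gripped: an opening of 0.148 is 13.8 mm at 30 N. I'll lift and carry it to the socket.

Call:
play_rows(increments=[[[0, 0, 1, 0, 0], [0, 0, 2, 0, 0], [0, 0, 3, 0, 0], [0, 0, 3, 0, 0], [0, 0, 3, 0, 0], [0, 0, 3, 0, 0], [0, 0, 2, 0, 0], [0, 0, 1, 0, 0], [0, 0, 0, 0, 0], [0, 0, 0, 0, 0]]])

```text
t: 7.9
tcp_pos: [475.1, 315.7, 227.4]
ee_rot: [-0.0, 0.285, 0.959, -0.0]
wrist_force: [0.2, 0.3, -1.9]
grip_width: 0.149
grasp_force: 30.0
```

Call:
play_rows(increments=[[[0.15, -2.7, 0, 2.65, 0], [0.15, -2.7, 0, 2.65, 0], [0.15, -2.7, 0, 2.65, 0], [0.15, -2.7, 0, 2.65, 0], [0.15, -2.7, 0, 2.65, 0], [0.15, -2.7, 0, 2.65, 0], [0.15, -2.7, 0, 2.65, 0], [0.15, -2.7, 0, 2.65, 0], [0.15, -2.7, 0, 2.65, 0], [0.15, -2.7, 0, 2.65, 0], [0.15, -2.7, 0, 2.65, 0], [0.15, -2.7, 0, 2.65, 0], [0.15, -2.7, 0, 2.65, 0], [0.15, -2.7, 0, 2.65, 0], [0.15, -2.7, 0, 2.65, 0], [0.15, -2.7, 0, 2.65, 0], [0.15, -2.7, 0, 2.65, 0], [0.15, -2.7, 0, 2.65, 0], [0.15, -2.7, 0, 2.65, 0], [0.15, -2.7, 0, 2.65, 0]]])

```text
t: 9.9
tcp_pos: [504.9, -225.1, 226.8]
ee_rot: [-0.001, -0.174, 0.985, 0.001]
wrist_force: [0.1, -0.5, -2.3]
grip_width: 0.147
grasp_force: 30.0
```

Call:
play_rows(increments=[[[0, -0.2, 0, 0.2, 0], [0, 0, 0, 0, 0], [0, 0, 0, 0, 0], [0, 0, 0, 0, 0]]])

```text
t: 10.3
tcp_pos: [505.3, -225.4, 228.2]
ee_rot: [-0.0, -0.175, 0.985, 0.0]
wrist_force: [-0.1, -0.5, -1.4]
grip_width: 0.15
grasp_force: 30.0
```

Run:
```python
from h import *
f=grab("scene"); g=grab("top"); s=ctrl.get_state(); print(s["tcp_pos"].round(1),np.degrees(2*np.arctan2(s["ee_rot"][2],s["ee_rot"][1])),s["wrist_force"].round(1),s["qpos"].round(2))
t=s["tcp_pos"]; X=world(f); fz=t[2]-48.5
d=np.hypot(X[...,0]-t[0],X[...,1]-t[1])
m=(d<65)&(abs(X[...,2]-fz-60)<5); P=X[m]; print("cap",P.mean(0).round(1),cv2.minEnclosingCircle(P[:,:2].astype(np.float32)))
a=cv2.resize(f["image"][110:230,140:280],(460,394),interpolation=cv2.INTER_CUBIC)
b=cv2.resize(g["image"][140:260,270:370],(328,394),interpolation=cv2.INTER_CUBIC)
cv2.imwrite("pics/e1.png",np.hstack([a,b])[...,::-1])
```

```text
[ 505.4 -225.5  228.5] 200.17874309900535 [-0.4 -0.2 -1.3] [-0.47 -0.16  1.66  0.    1.64 -2.39]
cap [ 512.7 -212.2  239.5] ((509.7349548339844, -222.77529907226562), 44.18335723876953)
```

View pics/e1.png

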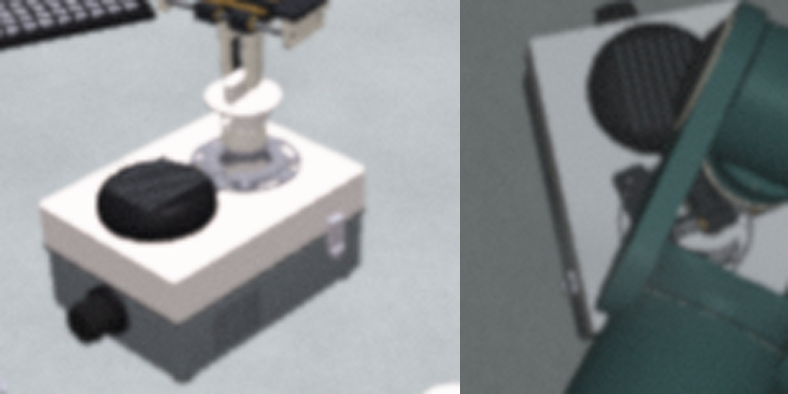

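The cartridge is upright above the socket. I'll lower it until the neck is about to enter, then slowly.

Call:
play_rows(increments=[[[0, 0, -1, 0, 0], [0, 0, -1, 0, 0], [0, 0, -0.7, 0, 0], [0, 0, -0.5, 0, 0], [0, 0, -0.5, 0, 0], [0, 0, -0.5, 0, 0], [0, 0, -0.5, 0, 0], [0, 0, -0.3, 0, 0], [0, 0, -0.3, 0, 0], [0, 0, 0, 0, 0], [0, 0, 0, 0, 0], [0, 0, 0, 0, 0]]])

```text
t: 11.6
tcp_pos: [505.4, -226.2, 175.7]
ee_rot: [0.0, -0.175, 0.985, -0.0]
wrist_force: [-0.3, -0.2, -2.2]
grip_width: 0.148
grasp_force: 30.0
```

Call:
play_rows(increments=[[[0, 0, -0.1, 0, 0], [0, 0, -0.1, 0, 0], [0, 0, -0.1, 0, 0], [0, 0, -0.1, 0, 0], [0, 0, 0, 0, 0], [0, 0, 0, 0, 0]]])

```text
t: 12.2
tcp_pos: [505.4, -226.2, 171.4]
ee_rot: [-0.0, -0.175, 0.985, -0.0]
wrist_force: [0.4, 0.5, -1.9]
grip_width: 0.148
grasp_force: 30.0
```

Call:
play_rows(increments=[[[0, 0, -0.1, 0, 0], [0, 0, -0.1, 0, 0], [0, 0, -0.1, 0, 0], [0, 0, 0, 0, 0], [0, 0, 0, 0, 0]]])

```text
t: 12.7
tcp_pos: [505.3, -226.2, 168.4]
ee_rot: [-0.0, -0.175, 0.985, 0.0]
wrist_force: [0.3, 0.0, -2.4]
grip_width: 0.145
grasp_force: 30.0
```

Call:
play_rows(increments=[[[0, 0, -0.1, 0, 0], [0, 0, -0.1, 0, 0], [0, 0, 0, 0, 0], [0, 0, 0, 0, 0]]])

```text
t: 13.1
tcp_pos: [505.3, -226.2, 166.4]
ee_rot: [-0.0, -0.175, 0.985, 0.0]
wrist_force: [0.3, 0.2, -1.5]
grip_width: 0.148
grasp_force: 30.0
```

Call:
play_rows(increments=[[[0, 0, -0.1, 0, 0], [0, 0, -0.05, 0, 0], [0, 0, 0, 0, 0], [0, 0, 0, 0, 0]]])

```text
t: 13.5
tcp_pos: [505.4, -226.2, 164.9]
ee_rot: [0.0, -0.175, 0.985, 0.0]
wrist_force: [-0.4, 0.5, -1.6]
grip_width: 0.147
grasp_force: 30.0
```

Call:
play_rows(increments=[[[0, 0, -0.1, 0, 0], [0, 0, -0.05, 0, 0], [0, 0, 0, 0, 0], [0, 0, 0, 0, 0]]])

```text
t: 13.9
tcp_pos: [505.4, -226.2, 163.4]
ee_rot: [-0.0, -0.175, 0.985, 0.0]
wrist_force: [-0.3, -0.5, -1.4]
grip_width: 0.149
grasp_force: 30.0
```

Call:
play_rows(increments=[[[0, 0, -0.1, 0, 0], [0, 0, 0, 0, 0], [0, 0, 0, 0, 0]]])

```text
t: 14.2
tcp_pos: [505.4, -226.1, 162.4]
ee_rot: [0.0, -0.175, 0.985, 0.0]
wrist_force: [-0.2, -0.3, -0.8]
grip_width: 0.149
grasp_force: 30.0
```

Call:
play_rows(increments=[[[0, 0, -0.1, 0, 0], [0, 0, 0, 0, 0], [0, 0, 0, 0, 0]]])

```text
t: 14.5
tcp_pos: [505.4, -226.2, 161.6]
ee_rot: [0.0, -0.175, 0.985, -0.0]
wrist_force: [0.3, 1.2, 2.4]
grip_width: 0.151
grasp_force: 30.0
```

The 4 N step comes at gap ≈ 12–13 mm, which is the seal disc rather than the collar, so the lugs are in the slots. I'll push on in small steps.

Call:
play_rows(increments=[[[0, 0, -0.1, 0, 0], [0, 0, -0.1, 0, 0], [0, 0, 0, 0, 0], [0, 0, 0, 0, 0]]])

```text
t: 14.9
tcp_pos: [505.4, -226.2, 159.5]
ee_rot: [0.0, -0.175, 0.985, -0.0]
wrist_force: [-0.8, 0.3, 3.7]
grip_width: 0.148
grasp_force: 30.0
```

Call:
play_rows(increments=[[[0, 0, -0.1, 0, 0], [0, 0, -0.1, 0, 0], [0, 0, 0, 0, 0], [0, 0, 0, 0, 0]]])

```text
t: 15.3
tcp_pos: [505.4, -226.2, 157.5]
ee_rot: [0.0, -0.175, 0.985, -0.0]
wrist_force: [-0.1, 1.5, 4.0]
grip_width: 0.149
grasp_force: 30.0
```

Call:
play_rows(increments=[[[0, 0, -0.1, 0, 0], [0, 0, -0.1, 0, 0], [0, 0, -0.1, 0, 0], [0, 0, 0, 0, 0]]])

```text
t: 15.7
tcp_pos: [505.4, -226.2, 154.4]
ee_rot: [0.0, -0.175, 0.985, 0.0]
wrist_force: [-0.1, 1.1, 4.5]
grip_width: 0.15
grasp_force: 30.0
```

Call:
play_rows(increments=[[[0, 0, -0.1, 0, 0], [0, 0, -0.1, 0, 0], [0, 0, 0, 0, 0], [0, 0, 0, 0, 0]]])

```text
t: 16.1
tcp_pos: [505.4, -226.2, 152.6]
ee_rot: [0.0, -0.175, 0.985, -0.0]
wrist_force: [-0.5, 1.5, 5.6]
grip_width: 0.152
grasp_force: 30.0
```

Call:
play_rows(increments=[[[0, 0, -0.1, 0, 0], [0, 0, -0.05, 0, 0], [0, 0, 0, 0, 0], [0, 0, 0, 0, 0]]])

```text
t: 16.5
tcp_pos: [505.4, -226.2, 151.2]
ee_rot: [0.0, -0.175, 0.985, -0.0]
wrist_force: [-0.9, 1.9, 6.1]
grip_width: 0.148
grasp_force: 30.0
```

Call:
play_rows(increments=[[[0, 0, -0.05, 0, 0], [0, 0, 0, 0, 0], [0, 0, 0, 0, 0]]])

```text
t: 16.8
tcp_pos: [505.4, -226.2, 150.7]
ee_rot: [0.0, -0.175, 0.985, -0.0]
wrist_force: [-0.5, 1.4, 6.0]
grip_width: 0.147
grasp_force: 30.0
```

Call:
play_rows(increments=[[[0, 0, -0.05, 0, 0], [0, 0, 0, -2, 0], [0, 0, 0, -2, 0], [0, 0, 0, 0, 0], [0, 0, 0, 0, 0]]])

```text
t: 17.3
tcp_pos: [505.5, -226.3, 150.3]
ee_rot: [0.0, -0.14, 0.99, -0.0]
wrist_force: [-0.3, -0.1, 6.0]
grip_width: 0.147
grasp_force: 30.0
```

Call:
play_rows(increments=[[[0, 0, 0, -2, 0], [0, 0, 0, -2, 0], [0, 0, 0, -2, 0], [0, 0, 0, 0, 0], [0, 0, 0, 0, 0]]])

```text
t: 17.8
tcp_pos: [505.5, -226.4, 150.3]
ee_rot: [0.0, -0.088, 0.996, -0.0]
wrist_force: [-0.2, 0.6, 6.8]
grip_width: 0.152
grasp_force: 30.0
```

Call:
play_rows(increments=[[[0, 0, 0, -3, 0], [0, 0, 0, -3, 0], [0, 0, 0, -3, 0], [0, 0, 0, -3, 0], [0, 0, 0, -3, 0], [0, 0, 0, 0, 0], [0, 0, 0, 0, 0]]])

```text
t: 18.5
tcp_pos: [505.5, -226.4, 150.3]
ee_rot: [0.0, 0.042, 0.999, -0.0]
wrist_force: [0.4, 0.1, 6.1]
grip_width: 0.145
grasp_force: 30.0
```

```bash
cat > st.py <<'E'
from h import *
s=ctrl.get_state(); print(s["t"],s["tcp_pos"].round(1),np.degrees(2*np.arctan2(s["ee_rot"][2],s["ee_rot"][1]))%360,s["wrist_force"].round(1),s["moment"].round(2))
E
python3 st.py
```

```text
18.5 [ 505.5 -226.4  150.3] 175.12944711602546 [0.4 0.1 6.1] [-0.08 -0.09 -0.07]
```

Call:
play_rows(increments=[[[0, 0, 0, -4, 0], [0, 0, 0, -4, 0], [0, 0, 0, -4, 0], [0, 0, 0, -4, 0], [0, 0, 0, -4, 0], [0, 0, 0, -4, 0], [0, 0, 0, -4, 0], [0, 0, 0, -4, 0], [0, 0, 0, -4, 0], [0, 0, 0, -4, 0], [0, 0, 0, -4, 0], [0, 0, 0, -4, 0], [0, 0, 0, -4, 0], [0, 0, 0, -3, 0], [0, 0, 0, -2, 0], [0, 0, 0, 0, 0], [0, 0, 0, 0, 0]]])

```text
t: 20.2
tcp_pos: [505.5, -226.4, 150.3]
ee_rot: [0.0, 0.514, 0.858, -0.0]
wrist_force: [0.0, 0.3, 6.0]
grip_width: 0.146
grasp_force: 30.0
```

```bash
python3 st.py
```

```text
20.2 [ 505.5 -226.4  150.3] 118.13310492466955 [0.  0.3 6. ] [-0.13  0.13 -0.05]
```

Call:
play_rows(increments=[[[0, 0, 0, -2, 0], [0, 0, 0, -2, 0], [0, 0, 0, 0, 0], [0, 0, 0, 0, 0]]])

```text
t: 20.6
tcp_pos: [505.5, -226.4, 150.3]
ee_rot: [0.0, 0.544, 0.839, -0.0]
wrist_force: [-0.8, -0.3, 5.7]
grip_width: 0.146
grasp_force: 30.0
```

```bash
python3 st.py
```

```text
20.6 [ 505.5 -226.4  150.3] 114.13301408103415 [-0.8 -0.3  5.7] [-0.16  0.11 -0.06]
```

Call:
play_rows(increments=[[[0, 0, 0, -1.5, 0], [0, 0, 0, 0, 0], [0, 0, 0, 0, 0]]])

```text
t: 20.9
tcp_pos: [505.5, -226.4, 150.3]
ee_rot: [0.0, 0.555, 0.832, -0.0]
wrist_force: [-0.0, -0.7, 4.7]
grip_width: 0.15
grasp_force: 30.0
```

```bash
python3 st.py
```

```text
20.9 [ 505.5 -226.4  150.3] 112.63277131813645 [-0.  -0.7  4.7] [-0.17  0.03 -0.  ]
```

Call:
play_rows(increments=[[[0, 0, 0, -1.2, 0], [0, 0, 0, 0, 0], [0, 0, 0, 0, 0]]])

```text
t: 21.2
tcp_pos: [505.5, -226.4, 150.3]
ee_rot: [0.0, 0.563, 0.826, -0.0]
wrist_force: [0.7, -0.8, 6.3]
grip_width: 0.149
grasp_force: 30.0
```

```bash
python3 st.py
```

```text
21.2 [ 505.5 -226.4  150.3] 111.43574257971088 [ 0.7 -0.8  6.3] [-0.19  0.11  0.01]
```

Call:
play_rows(increments=[[[0, 0, 0, -1.2, 0], [0, 0, 0, 0, 0], [0, 0, 0, 0, 0]]])

```text
t: 21.5
tcp_pos: [505.5, -226.4, 150.3]
ee_rot: [0.0, 0.572, 0.82, -0.0]
wrist_force: [-0.1, 0.5, 6.3]
grip_width: 0.151
grasp_force: 30.0
```

```bash
python3 st.py
```

```text
21.5 [ 505.5 -226.4  150.3] 110.23397400424858 [-0.1  0.5  6.3] [-0.17  0.12  0.  ]
```

Call:
play_rows(increments=[[[0, 0, 0, -1.2, 0], [0, 0, 0, 0, 0], [0, 0, 0, 0, 0]]])

```text
t: 21.8
tcp_pos: [505.4, -226.4, 150.3]
ee_rot: [0.0, 0.58, 0.814, -0.0]
wrist_force: [-1.6, -0.4, 6.3]
grip_width: 0.154
grasp_force: 30.0
```

```bash
python3 st.py
```

```text
21.8 [ 505.4 -226.4  150.3] 109.03805837354453 [-1.6 -0.4  6.3] [-0.14  0.29  0.1 ]
```

Call:
play_rows(increments=[[[0, 0, 0, -0.8, 0], [0, 0, 0, 0, 0], [0, 0, 0, 0, 0]]])

```text
t: 22.1
tcp_pos: [505.2, -226.5, 150.2]
ee_rot: [0.0, 0.586, 0.81, -0.0]
wrist_force: [-2.9, -0.8, 6.2]
grip_width: 0.147
grasp_force: 30.0
```

```bash
python3 st.py
```

```text
22.1 [ 505.2 -226.5  150.2] 108.2397971432887 [-2.9 -0.8  6.2] [-0.16  0.6   0.23]
```

The stop is felt at about 109°. I'll back off about 2.5° into the notch range and let it rise gently.

Call:
play_rows(increments=[[[0, 0, 0, 1.3, 0], [0, 0, 0, 1.2, 0], [0, 0, 0.1, 0, 0], [0, 0, 0.1, 0, 0], [0, 0, 0.1, 0, 0], [0, 0, 0, 0, 0], [0, 0, 0, 0, 0]]])

```text
t: 22.8
tcp_pos: [505.4, -226.4, 153.1]
ee_rot: [0.0, 0.568, 0.823, -0.0]
wrist_force: [0.3, 0.6, 4.5]
grip_width: 0.148
grasp_force: 30.0
```

```bash
python3 st.py
```

```text
22.8 [ 505.4 -226.4  153.1] 110.73748087182173 [0.3 0.6 4.5] [-0.17  0.22 -0.03]
```

Call:
play_rows(increments=[[[0, 0, 0.1, 0, 0], [0, 0, 0.1, 0, 0], [0, 0, 0, 0, 0], [0, 0, 0, 0, 0]]])

```text
t: 23.2
tcp_pos: [505.4, -226.3, 155.0]
ee_rot: [0.0, 0.568, 0.823, -0.0]
wrist_force: [0.3, -1.2, 4.4]
grip_width: 0.147
grasp_force: 30.0
```

Call:
play_rows(increments=[[[0, 0, 0.05, 0, 0], [0, 0, 0, 0, 0], [0, 0, 0, 0, 0]]])

```text
t: 23.5
tcp_pos: [505.4, -226.2, 155.5]
ee_rot: [0.0, 0.568, 0.823, -0.0]
wrist_force: [0.1, -1.2, 4.2]
grip_width: 0.15
grasp_force: 30.0
```

Call:
play_rows(increments=[[[0, 0, 0.05, 0, 0], [0, 0, 0, 0, 0], [0, 0, 0, 0, 0]]])

```text
t: 23.8
tcp_pos: [505.3, -226.2, 155.9]
ee_rot: [-0.0, 0.568, 0.823, -0.0]
wrist_force: [0.5, -2.2, 3.5]
grip_width: 0.149
grasp_force: 30.0
```

Near gap 6.5 mm the spring load starts passing to the ceiling, so it is in the notch. I'll release and withdraw straight up.

Call:
play_rows(increments=[[[0, 0, 0, 0, 0.45], [0, 0, 0, 0, 0.45], [0, 0, 0, 0, 0.45], [0, 0, 0, 0, 0.45], [0, 0, 0, 0, 0.45], [0, 0, 0, 0, 0.45], [0, 0, 0.5, 0, 0.45], [0, 0, 1, 0, 0.45], [0, 0, 2, 0, 0.45], [0, 0, 2, 0, 0.45], [0, 0, 3, 0, 0.45], [0, 0, 3, 0, 0.45], [-2, 3, 0, 0, 0.45], [-3, 4, 0, 0, 0.45], [-3, 4, 0, 0, 0.45], [-3, 4, 0, 0, 0.45], [-3, 4, 0, 0, 0.45], [0, 4, 0, 0, 0.45], [0, 3, 0, 0, 0.45], [0, 0, 0, 0, 0.45]]])

```text
t: 25.8
tcp_pos: [364.9, 36.4, 272.2]
ee_rot: [0.001, 0.567, 0.824, 0.001]
wrist_force: [0.5, -1.1, -0.2]
grip_width: 0.45
grasp_force: 0.0
```

Run:
```python
from h import *
f=grab("scene"); g=grab("top"); c=np.array([505.3,-226.1])
for n,F in(("top",g),("scene",f)):
    X=world(F); d=np.hypot(X[...,0]-c[0],X[...,1]-c[1])
    P=X[(d<50)&(abs(X[...,2]-169)<6)]; B=X[(d<50)&(X[...,2]>186)&(X[...,2]<206)]; D=X[(d>70)&(d<110)&(abs(X[...,2]-150)<6)]
    if len(P)>5: print(n,"cap",len(P),np.median(P,0).round(1),cv2.minEnclosingCircle(P[:,:2].astype(np.float32)))
    if len(B)>5: print(" bar",len(B),B.mean(0).round(1),np.median(B[:,2]),cv2.minAreaRect(B[:,:2].astype(np.float32)))
    if len(D): print(" deck",np.median(D[:,2]))
    if len(P)>20:
        A=np.c_[P[:,:2]-c,np.ones(len(P))]; print(" slope",np.linalg.lstsq(A,P[:,2],rcond=None)[0].round(3))
a=cv2.resize(f["image"][110:230,140:280],(460,394),interpolation=cv2.INTER_CUBIC)
b=cv2.resize(g["image"][140:260,290:390],(328,394),interpolation=cv2.INTER_CUBIC)
cv2.imwrite("pics/z1.png",np.hstack([a,b])[...,::-1])
```

```text
top cap 423 [ 501.3 -223.1  168.4] ((505.0731201171875, -225.48699951171875), 42.76449966430664)
 bar 95 [ 504.8 -223.9  195.7] 195.8349053797268 ((505.6913757324219, -224.65940856933594), (14.076068878173828, 61.622684478759766), 19.995258331298828)
 deck 148.93071648742716
 slope [ 2.00000e-03 -2.00000e-03  1.68377e+02]
scene cap 155 [ 520.1 -211.9  167.4] ((509.50579833984375, -221.80323791503906), 43.80785369873047)
 bar 61 [ 509.3 -220.6  192.3] 192.68336748067412 ((506.82086181640625, -221.15159606933594), (22.975154876708984, 60.90671920776367), 17.251741409301758)
 deck 147.9204155545956
 slope [-4.0000e-03 -4.0000e-03  1.6764e+02]
```

View pics/z1.png

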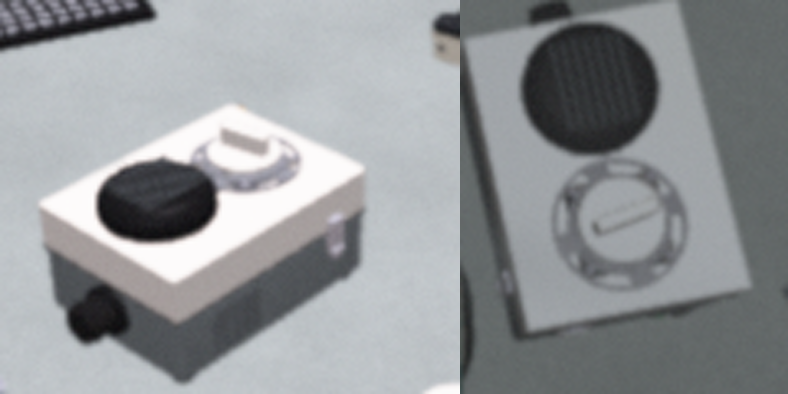

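The cap top is 19.5 mm above the deck, exactly the locked height (it would be 15.5 unlocked). The cartridge is level and centred, with its bar at 110°, and nothing touches it. I'll hand it in.

```bash
python3 -c "
from workcell import ctrl
print(ctrl.job_done())"
```

```text
the job is handed in; nothing more can be done
None
```

The cartridge is in the extractor, twisted a quarter turn and sprung up into its lock: the cameras show it level and centred with the cap at the locked height. The measured wrist force stayed around 7 N or less in the collar, and I handed the job in at about 26 s of the 72 s, though the hand-in returned no verdict.

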